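# Release a screw keeper of unknown thread and eject a stuck resin core

## Robot

A 6-joint arm with a two-finger parallel gripper is mounted at the origin on the work surface. World frame = base frame: x ahead of the robot, y to its left, z up, the work surface at z = 0. Lengths are in m, angles in rad, forces in N, time in s.
With the tool pointing down it reaches from about 0.35 to 0.775 m from the base axis. Payload 7.3 kg.
Tool frame: the origin (TCP) lies midway between the tips of the shut fingers; the grasp point (between the pads) lies 19 mm behind it (robot.tcp_to_grasp is the distance from the TCP to the grasp point, in m); x points along the fingers, z is the direction in which the jaws open and shut, and the axes are right-handed (so a half turn about x gives the same grasp; the last joint's range is limited). The gripper opens to 92 mm and grips with 3 to 60 N. Pads are 19 mm wide; open, the fingers measure 130 mm over their backs; the gripper's body (75 mm by 190 mm) begins 47 mm behind the grasp point.
Start: joints at [1.016, 0.342, 1.524, -0, 1.275, -0.146], TCP at [0.209, 0.482, 0.227] pointing down, gripper open.
Joint ranges: [-2.53, 2.53], [-0.77, 2.02], [0.04, 2.7], [-1, 4.14], [0.28, 2.66], [-3.11, 3.11]. Speed limits (rad/s): [2.57, 2.57, 3.14, 3.14, 3.14, 3.14].

## Interface

Orientations are given as [roll, pitch, yaw] about the fixed x, y, z axes, in that order (R = Rz(yaw) Ry(pitch) Rx(roll)).
In Python, from cell import robot gives the robot as it stands.
- The arm moves only by the tool move_arm, never from a script. Its argument "deltas" is a list of rows, each an object with "dp": the shift along the tool's x, y, z in m, a list of three; "turn": the turn, a rotation vector about the tool's x, y, z in degrees, a list of three. A call has 1 to 10 rows; each row is the pose to reach, as a shift and turn from the pose commanded when the call began, along the tool's axes at that moment; what a row does not reach only later rows make up. A row lasts 1/10 s, in which the tool goes at most 50 mm and 8.59 degrees, less where a joint would pass 70% of its speed; a pose out of reach is approached as far as the arm can. A call with a gripper value outside its range is refused whole. "hand" is the finger opening in m, from 0 to 0.0918, set as the call begins (left out, the last holds). The fingers move at their own pace and stop on an object; "squeeze" is the grip in N (left out, the last holds). Time passes only in rows, so rows that repeat a pose let the fingers close. It gives the time, the measured TCP pose, the force and the opening at its end, in the units of the state.
- robot.observe(): the state, without advancing time (a new reading comes with each control period).
- robot.read_camera(name): name is "scene" or "side" or "wrist"; returns (picture, depth): 400x640x3 uint8, red, green, blue; 400x640 float32, m along the optical axis (not along the pixel's ray), 0 where there is no reading.
- robot.camera_info(name): a dict with "fx", "fy", "cx", "cy" (pixels), "R" (3x3) and "t" (3): a world point X has camera coordinates R X + t. Camera axes: x right, y down, z forward; pixel columns grow to the right and rows downward; lengths in m; the calibration is good to about 2 mm. A picture is of the moment at which its call begins: read the wrist's pose just before it. camera_info takes no time and is no camera call; for the wrist camera it gives the pose at the moment of the call.
- robot.hand_in(): hands the job in, once; it reports no verdict.
The state is a dict: "time": time; "qpos": joint angles; "qvel": joint speeds; "joint_efforts": joint torques, N m; "tool_pos": TCP position; "tool_rot": TCP orientation; "contact_force": force on the tool from outside, world axes, zero at the start; "torque": the same for the moment, N m; "opening": finger opening in m.
Only numpy, scipy, OpenCV 4.12 (cv2) and the standard library are available. Lean on these libraries where they do the work, as an engineer would, in place of code of your own. Each camera call takes 0.05 s, during which the arm holds its last target.

## Task

The amber resin core is stuck in the clear sleeve of the ejection fixture behind a red keeper plate. Turn the black wing grip to swing the keeper fully aside - nobody knows whether its thread is right- or left-handed, so feel which way gives - then push the core all the way out into the white trough with the push rod, and lay the rod back on its rest as you found it. Do not disturb the other things on the bench.

Things in the scene. Friction and masses are not known exactly. Their poses are not given: they have to be found in the camera images.
- fixture: Fixed ejection fixture, grey base 235 x 100 x 12 mm with a level clear plastic sleeve: 48 mm outside, bore 35 mm, 100 mm long, axis 60 mm above the table. Origin on the table under the sleeve's middle; x along the bore, entry at x -50 mm, exit at +50; z up. On the sleeve: a dark drum 76 mm across at x 20, top 104 mm high; a brass plunger at x -27, top 104 mm high, that jams the core.
- bore_in (a point): Centre of the sleeve's open entry mouth, 60 mm above the table; x points along the bore, into it.
- bore_out (a point): Centre of the sleeve's exit mouth, 60 mm above the table; x points out of the bore. The red keeper plate hangs 13 mm in front of it while shut, and then stops the core.
- trough (a point): Middle of the white trough's floor (39.5 mm high), 103 mm past the sleeve's middle; it runs from 2 to 104 mm beyond the exit, walls 52 mm high and 40 mm apart inside, end stop 59.5 mm high. x points along it, away from the sleeve.
- wing (a point): Middle of the black wing grip on top of the drum: an upright bar 64 mm long (point x), 16 mm thick (point y), from 116 to 150 mm high; the point lies on the screw's upright axis, 135 mm above the table. It turns with the grip. Under it the red arm of the keeper reaches 48 mm from the axis along point x, top 112 mm high.
- keeper (a joint): Angle of wing and keeper together (rad), positive anticlockwise from above; 0 shut, wing along the bore. Thread right- or left-handed at random: the tightening way stops firmly within 0.1 rad, the other gives with light drag (about 0.05 N m) up to a stop at 1.5. It stays where left; the screw is captive and does not rise. Beyond 1.2, either sign, it is fully aside.
- core: Amber resin core, a solid cylinder 32 mm across, 60 mm long, about 0.14 kg, stuck in the sleeve; origin at its middle, x along its axis. At the start its rear end lies 9 to 19 mm inside the entry. Pushing it takes about 5 to 15 N until its rear end has passed the plunger, then about 1 to 2 N.
- rod: Push rod, about 0.36 kg: dark steel square handle 70 x 24 x 24 mm and white round shaft 20 mm across, 130 mm long. Origin at the handle's middle, on the rod's axis; x along the shaft, which runs from x 35 to 165 mm. Balance point at x about 17 mm. It lies level in its rest, axis 42 mm above the table.
- rod_tip (a point): Centre of the flat end of the rod's shaft, 165 mm from the rod's origin.
- rest: Fixed grey rod rest, base 150 x 56 mm, with two slotted supports: under the handle at x -27 mm (slot 34 mm wide, floor 30 mm high, cheeks 40 mm), and under the shaft at x 100 mm (slot 30 mm wide, floor 32 mm high, cheeks 42 mm). Supports are 14 mm long. Origin on the table straight below the place of the rod's origin; x points along the shaft.
- jar: Bystander: clear glass specimen jar with white cap, 56 mm across, 75 mm tall; origin at its underside.
- bottle: Bystander: amber bottle, 60 mm across, 130 mm tall; origin at its underside.
- dish: Bystander: shallow white dish, 90 mm across, 14 mm high; origin at its underside.
- puck: Bystander: green resin puck, 30 mm across, 20 mm high, standing on its flat face; origin at its underside.
- sleeve: Bystander: spare clear sleeve standing on end, 48 mm across, 70 mm tall; origin at its underside.
- slidebox: Bystander: blue slide box, 90 x 170 x 35 mm; origin at its underside.
- driver: Bystander: screwdriver, 190 mm long, lying; origin at its underside.
There are look-alikes about, which are no part of the job. Leave any green look-alike of the rest alone. There is more than one size of the rod; the one meant has the size given above.

How it is judged:
By the outcome, as a careful person would: the job done as asked, in the order asked, and still so for the second after the job is handed in, with the robot touching nothing.
It also fails if it takes over 72 s, if anything falls off the work surface, if the arm or the gripper's body presses on something with over 40 N, if the wrist force passes 120 N, or if a joint passes its speed limit or range.

## Working session

There is one attempt and no reset: what is moved stays moved. The work goes in short steps, Python scripts to look and compute and a tool call to move; the robot and the scene stay as the last step left them, time stands still between calls to the robot, and variables do not carry over. Pictures are saved under pics/ and viewed, and the job is handed in when it is done.

Besides the shell and the picture viewer there is one more tool, called after "Emit:" by a JSON object that holds its "api" and its "payload", one argument or row to a line. move_arm: Moves the arm, as the interface text tells. Its arguments: {"type":"object","properties":{"deltas":{"type":"array"},"hand":{"type":"number"},"squeeze":{"type":"number"}},"required":["deltas"]}

```bash
ls; mkdir -p pics; python3 - <<'E'
from cell import robot
import cv2,numpy as np
s=robot.observe();print({k:np.round(v,3).tolist() if not isinstance(v,(int,float)) else v for k,v in s.items()})
for n in ["scene","side","wrist"]:
    i=robot.camera_info(n);print(n,{k:np.round(v,3).tolist() for k,v in i.items()})
    p,d=robot.read_camera(n);cv2.imwrite(f"pics/{n}0.png",p[:,:,::-1]);np.savez(f"{n}0.npz",p=p,d=d,**{k:np.array(v) for k,v in i.items()})
E
```

```text
pics
{'time': 0.0, 'qpos': [1.016, 0.343, 1.525, 0.0, 1.275, -0.146], 'qvel': [-0.0, -0.002, 0.001, -0.001, 0.001, -0.0], 'joint_efforts': [-0.002, -43.124, -24.422, 0.072, 0.056, -0.0], 'tool_pos': [0.208, 0.481, 0.226], 'tool_rot': [2.983, 1.569, -2.138], 'contact_force': [0.293, -0.19, 0.195], 'torque': [0.003, -0.011, 0.026], 'opening': 0.0921232558652528}
scene {'fx': 432.4, 'fy': 432.4, 'cx': 314.789, 'cy': 200.308, 'R': [[0.888, 0.46, 0.0], [0.391, -0.754, -0.528], [-0.243, 0.469, -0.849]], 't': [-0.496, -0.149, 1.547]}
side {'fx': 440.135, 'fy': 440.135, 'cx': 317.937, 'cy': 209.303, 'R': [[0.911, -0.412, 0.021], [-0.195, -0.476, -0.857], [0.363, 0.777, -0.515]], 't': [-0.477, 0.185, 1.126]}
wrist {'fx': 306.462, 'fy': 306.462, 'cx': 318.673, 'cy': 200.682, 'R': [[0.398, 0.917, -0.001], [0.881, -0.382, 0.278], [0.255, -0.111, -0.961]], 't': [-0.523, -0.035, 0.391]}
```

View pics/scene0.png

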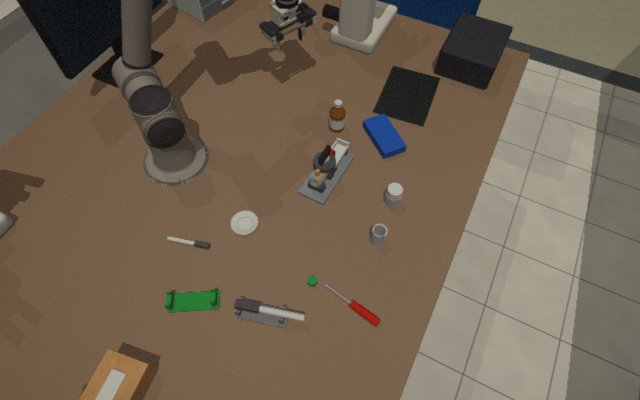

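View pics/side0.png

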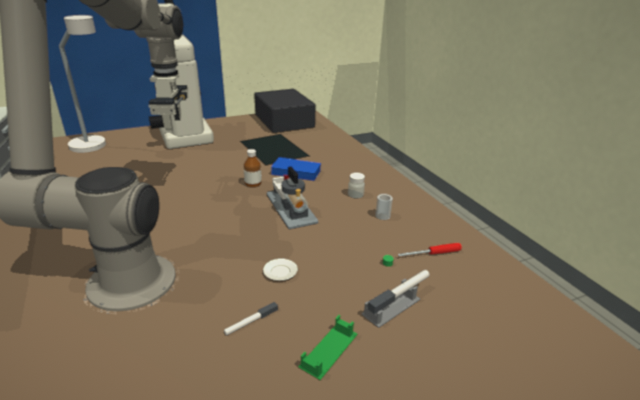

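View pics/wrist0.png

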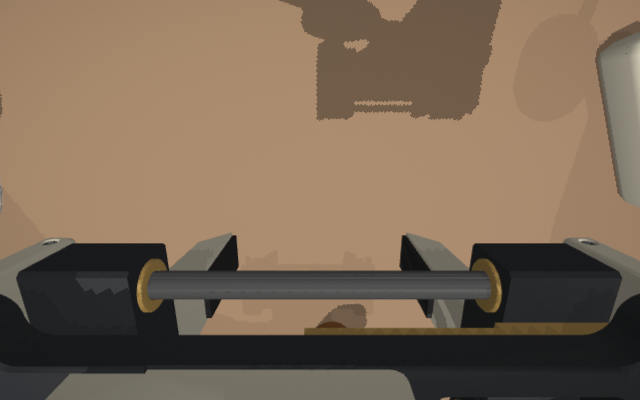

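The scene view shows the fixture near (327,172), with the trough toward the upper right. The full-size rod lies on its grey rest at (270,311), with its handle at the left end (248,305). The small rod at (188,243) and the green rest at (193,301) are look-alikes. Next I'll take closer crops and measure.

```bash
python3 - <<'E'
import cv2,numpy as np
s=np.load("scene0.npz")["p"][:,:,::-1];d=np.load("side0.npz")["p"][:,:,::-1]
a=cv2.resize(s[125:210,285:370],None,fx=4.6,fy=4.6,interpolation=cv2.INTER_CUBIC)
b=cv2.resize(s[285:335,225:315],None,fx=4.4,fy=4.4,interpolation=cv2.INTER_CUBIC)
c=cv2.resize(d[155:235,250:330],None,fx=4.8,fy=4.8,interpolation=cv2.INTER_CUBIC)
e=cv2.resize(d[260:330,355:440],None,fx=4.6,fy=4.6,interpolation=cv2.INTER_CUBIC)
def pad(x):
    o=np.zeros((300,400,3),np.uint8);f=min(300/x.shape[0],400/x.shape[1]);x=cv2.resize(x,None,fx=f,fy=f);o[:x.shape[0],:x.shape[1]]=x[:300,:400];return o
cv2.imwrite("pics/crops.png",np.vstack([np.hstack([pad(a),pad(b)]),np.hstack([pad(c),pad(e)])]))
E
cat > h.py <<'E'
import numpy as np,cv2
def load(n): return dict(np.load(n))
def ray(i,u,v,z):
    d=i["R"].T@np.array([(u-i["cx"])/i["fx"],(v-i["cy"])/i["fy"],1]);o=-i["R"].T@i["t"]
    return o+d*(z-o[2])/d[2]
def proj(i,X):
    c=i["R"]@np.asarray(X,float)+i["t"];return np.array([i["fx"]*c[0]/c[2]+i["cx"],i["fy"]*c[1]/c[2]+i["cy"]])
def cloud(i):
    d=i["d"];v,u=np.indices(d.shape);P=np.stack([(u-i["cx"])/i["fx"]*d,(v-i["cy"])/i["fy"]*d,d],-1)
    return (P-i["t"])@i["R"]
E
python3 - <<'E'
from h import *
for n in ["scene0.npz","side0.npz"]:
    i=load(n);P=cloud(i);p=i["p"].astype(int);d=i["d"]
    ok=(d>0)
    print(n)
    # heights map of regions
    lo=p.max(-1);sat=lo-p.min(-1)
    if n[0:2]=="sc":
        regs={"rod":(285,335,225,315),"fix":(130,205,290,360)}
    else: regs={"rod":(262,328,358,438),"fix":(160,230,258,325)}
    for k,(a,b,c,e) in regs.items():
        Q=P[a:b,c:e].reshape(-1,3);m=(Q[:,2]>0.008)&ok[a:b,c:e].reshape(-1)
        print(k,m.sum(),np.percentile(Q[m],[1,50,99],axis=0).round(3).tolist())
E
```

```text
scene0.npz
rod 774 [[0.492, -0.379, 0.008], [0.575, -0.34, 0.049], [0.682, -0.299, 0.057]]
fix 1777 [[0.457, 0.069, 0.008], [0.519, 0.152, 0.04], [0.557, 0.305, 0.151]]
side0.npz
rod 1111 [[0.487, -0.38, 0.008], [0.551, -0.344, 0.045], [0.679, -0.202, 0.056]]
fix 2397 [[0.457, 0.069, 0.009], [0.503, 0.172, 0.036], [0.694, 0.472, 0.15]]
```

View pics/crops.png

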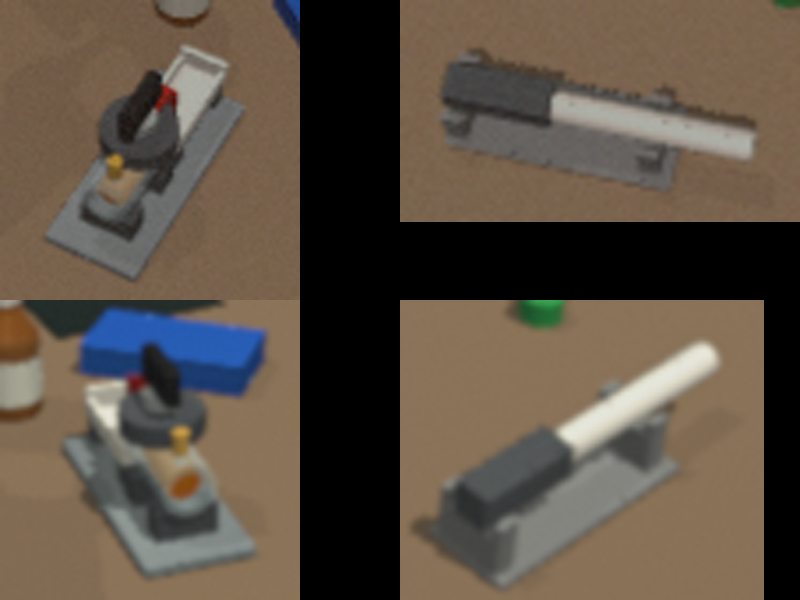

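```bash
python3 - <<'E'
from h import *
for n in ["scene0.npz","side0.npz"]:
    i=load(n);P=cloud(i);p=i["p"].astype(int);ok=i["d"]>0;mx=p.max(-1);sat=mx-p.min(-1)
    print(n)
    F=ok&(P[...,0]>.42)&(P[...,0]<.62)&(P[...,1]>.03)&(P[...,1]<.33)
    m=F&(P[...,2]>.007)&(P[...,2]<.017);c=cv2.minAreaRect(P[m][:,:2].astype(np.float32)*1000);print("base",m.sum(),c)
    m=F&(P[...,2]>.122)&(P[...,2]<.156);q=P[m];c=cv2.minAreaRect(q[:,:2].astype(np.float32)*1000);print("wing",m.sum(),c,q[:,2].max())
    m=F&(P[...,2]>.1)&(P[...,2]<.108)&(sat<40);print("drum",m.sum(),cv2.minEnclosingCircle(P[m][:,:2].astype(np.float32)*1000))
    m=F&(P[...,2]>.085)&(P[...,2]<.108)&(sat>80)&(p[...,1]>90);print("plunger",m.sum(),P[m].mean(0) if m.any() else 0)
    m=F&(sat>70)&(p[...,0]>100)&(p[...,1]<60);print("red",m.sum(),P[m].mean(0).round(3),np.ptp(P[m],0))
    m=F&(mx>190)&(sat<45)&(P[...,2]>.033);c=cv2.minAreaRect(P[m][:,:2].astype(np.float32)*1000);print("trough",m.sum(),c,P[m].max(0))
    F=ok&(P[...,0]>.47)&(P[...,0]<.7)&(P[...,1]>-.40)&(P[...,1]<-.28)
    for nm,m in dict(all=F&(P[...,2]>.043),handle=F&(P[...,2]>.05)&(mx<110),shaft=F&(P[...,2]>.046)&(mx>150),base=F&(P[...,2]>.006)&(P[...,2]<.02)).items():
        m=cv2.morphologyEx(m.astype(np.uint8),cv2.MORPH_OPEN,np.ones((2,2)))>0
        q=P[m];v=cv2.fitLine(q[:,:2].astype(np.float32),cv2.DIST_HUBER,0,.01,.01).ravel()
        a=np.arctan2(v[1],v[0]);
        c=cv2.minAreaRect(q[:,:2].astype(np.float32)*1000)
        print(nm,len(q),"line yaw",np.degrees(a).round(2),v[2:].round(4),c,np.percentile(q[:,2],98).round(4))
E
```

```text
scene0.npz
base 690 ((525.4149169921875, 193.59799194335938), (277.97039794921875, 141.91412353515625), 86.2110595703125)
wing 135 ((506.79144287109375, 162.8294677734375), (65.15569305419922, 17.53774070739746), 86.87224578857422) 0.15543234028555522
drum 201 ((507.6752014160156, 156.0111541748047), 44.18923568725586)
plunger 9 [0.50546055 0.11944613 0.10306972]
red 14 [0.515 0.203 0.112] [0.01118817 0.02127159 0.00773265]Traceback (most recent call last):
  File "<stdin>", line 11, in <module>
    return umr_maximum(a, axis, None, out, keepdims, initial, where)
ValueError: zero-size array to reduction operation maximum which has no identity
```

```bash
cat >> h.py <<'E'
from scipy.spatial.transform import Rotation as Ro
def T(s): return np.array(s["tool_pos"]),Ro.from_euler("xyz",s["tool_rot"]).as_matrix()
def goal(p,R,tp,yaw):
    """dp and turn (deg) in tool axes to tip pos tp, tool x down, jaw(z) yaw (deg) mod 180 nearest"""
    best=None
    for k in (0,180):
        a=np.radians(yaw+k);z=np.array([np.cos(a),np.sin(a),0]);x=np.array([0,0,-1.]);G=np.c_[x,np.cross(z,x),z]
        r=Ro.from_matrix(R.T@G).as_rotvec(degrees=True)
        if best is None or np.linalg.norm(r)<np.linalg.norm(best): best=r
    return (R.T@(np.array(tp)-p)),best
E
python3 - <<'E'
from h import *
from cell import robot
s=robot.observe();p,R=T(s);print(p,R.round(3))
i=load("wrist0.npz");c=-i["R"].T@i["t"];print("cam in tool",R.T@(c-p),(R.T@i["R"].T).round(3))
for n in ["scene0.npz","side0.npz"]:
    i=load(n);P=cloud(i);p=i["p"].astype(int);ok=i["d"]>0;mx=p.max(-1)
    F=ok&(P[...,0]>.47)&(P[...,0]<.7)&(P[...,1]>-.40)&(P[...,1]<-.28)
    for nm,m in dict(handle=F&(P[...,2]>.048)&(mx<110),shaft=F&(P[...,2]>.044)&(mx>150)).items():
        q=P[m];c=cv2.minAreaRect(q[:,:2].astype(np.float32)*1000)
        print(nm,len(q),c,np.percentile(q[:,2],[50,98]).round(4))
E
```

```text
[0.20849389 0.48150399 0.22620423] [[-0.001 -0.918  0.397]
 [-0.001  0.397  0.918]
 [-1.     0.    -0.001]]
cam in tool [-0.15890197  0.07520388 -0.00124062] [[-0.    -0.278  0.961]
 [-0.001 -0.961 -0.278]
 [ 1.    -0.001  0.   ]]
handle 216 ((525.254150390625, -351.212158203125), (69.48308563232422, 24.620864868164062), 15.893699645996094) [0.0533 0.0579]
shaft 251 ((621.230224609375, -324.4388732910156), (127.40901947021484, 16.69512367248535), 16.32501792907715) [0.0501 0.0553]
handle 243 ((523.1836547851562, -352.2248840332031), (71.00334167480469, 24.446407318115234), 16.10340118408203) [0.0538 0.057 ]
shaft 280 ((623.03125, -324.57391357421875), (126.40970611572266, 20.591659545898438), 16.256383895874023) [0.05   0.0539]
```

The two views agree on the rod: origin about (0.524, -0.352), yaw about 16°, and handle and shaft lengths that fit the given size. Next I'll move over the fixture for a wrist-camera view.

```bash
python3 - <<'E'
from h import *
from cell import robot
p,R=T(robot.observe());print(goal(p,R,[.507,.075,.25],-3.5))
E
```

```text
(array([-0.02358005, -0.43547975, -0.25439929]), array([ 7.00805245e+01, -6.40898093e-02,  3.15177726e-02]))
```

Emit:
{"api": "move_arm", "payload": {
  "deltas": [
    {"dp":[-0.002,-0.04,-0.025],"turn":[7,0,0]},
    {"dp":[-0.005,-0.08,-0.05],"turn":[14,0,0]},
    {"dp":[-0.007,-0.12,-0.075],"turn":[21,0,0]},
    {"dp":[-0.01,-0.16,-0.1],"turn":[28,0,0]},
    {"dp":[-0.012,-0.2,-0.12],"turn":[34,0,0]},
    {"dp":[-0.014,-0.24,-0.145],"turn":[41,0,0]},
    {"dp":[-0.016,-0.28,-0.168],"turn":[48,0,0]},
    {"dp":[-0.018,-0.32,-0.19],"turn":[55,0,0]},
    {"dp":[-0.02,-0.36,-0.212],"turn":[62,0,0]},
    {"dp":[-0.022,-0.4,-0.234],"turn":[66,0,0]}
  ],
  "hand": 0.05
}}

```text
time: 1.15
tool_pos: [0.4835, 0.1063, 0.2487]
tool_rot: [1.976, 1.571, 1.981]
contact_force: [0.7, 1.1, 0.3]
opening: 0.05
```

```bash
python3 - <<'E'
from h import *
from cell import robot
p,R=T(robot.observe());print(p,goal(p,R,[.507,.075,.25],-3.5))
E
```

```text
[0.4834563  0.10631468 0.24872457] (array([-0.00128537, -0.03144338,  0.02337098]), array([ 3.81511714, -0.00633888, -0.01353234]))
```

Emit:
{"api": "move_arm", "payload": {
  "deltas": [
    {"dp":[-0.001,-0.02,0.012],"turn":[2,0,0]},
    {"dp":[-0.001,-0.031,0.023],"turn":[4,0,0]},
    {"dp":[-0.001,-0.031,0.023],"turn":[4,0,0]},
    {"dp":[-0.001,-0.031,0.023],"turn":[4,0,0]}
  ]
}}

```text
time: 1.55
tool_pos: [0.5055, 0.0781, 0.2494]
tool_rot: [2.639, 1.57, 2.58]
contact_force: [0.4, -0.3, 0.4]
opening: 0.0502
```

```bash
cat >> h.py <<'E'
def snap(n,tag):
    from cell import robot
    i=robot.camera_info(n);p,d=robot.read_camera(n);cv2.imwrite(f"pics/{n}{tag}.png",p[:,:,::-1]);np.savez(f"{n}{tag}.npz",p=p,d=d,**{k:np.array(v) for k,v in i.items()})
    return load(f"{n}{tag}.npz")
E
python3 - <<'E'
from h import *
i=snap("wrist","1")
E
```

```text
(no output)
```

View pics/wrist1.png

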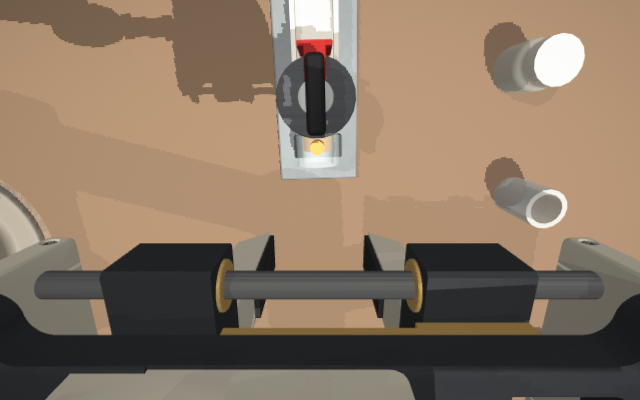

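The wrist view shows the wing at (315,93) on the drum (316,97), the plunger at (317,148), the base's entry edge at row 178, and the red keeper at (314,50). I'll measure from these.

```bash
python3 - <<'E'
from h import *
i=load("wrist1.npz");P=cloud(i);p=i["p"].astype(int);mx=p.max(-1);sat=mx-p.min(-1);ok=i["d"]>0
def big(m):
    n,l,s,_=cv2.connectedComponentsWithStats(m.astype(np.uint8));k=1+np.argmax(s[1:,4]);return l==k
W=np.zeros(mx.shape,bool);W[:230,260:375]=1
# plunger
m=big(W&(sat>120)&(p[...,1]>120));v,u=np.nonzero(m);print("plunger px",u.mean(),v.mean(),ray(i,u.mean(),v.mean(),.104),P[m].mean(0))
# wing top
m=big(W&ok&(P[...,2]>.14)&(P[...,2]<.16)&(mx<90));v,u=np.nonzero(m);
q=np.array([ray(i,a,b,.150) for a,b in zip(u,v)]);print("wing",cv2.minAreaRect(q[:,:2].astype(np.float32)*1000),P[m][:,2].mean())
v2=cv2.fitLine(q[:,:2].astype(np.float32),cv2.DIST_L2,0,.01,.01).ravel();print("wing yaw",np.degrees(np.arctan2(v2[1],v2[0])))
# drum
m=big(W&ok&(P[...,2]>.096)&(P[...,2]<.110)&(sat<40)&(mx<150));v,u=np.nonzero(m)
c=cv2.convexHull(np.c_[u,v].astype(np.float32))[:,0]
q=np.array([ray(i,a,b,.104) for a,b in c]);print("drum",cv2.minEnclosingCircle(q[:,:2].astype(np.float32)*1000))
# base
m=W&ok&(P[...,2]>.007)&(P[...,2]<.017)&(sat<40);m[:, :]&=True
v,u=np.nonzero(big(m));print(u.min(),u.max(),v.min(),v.max())
L=[];Rr=[]
for r in range(5,170,5):
    c=u[v==r]
    if len(c)>4: L.append(ray(i,c.min(),r,.012)[:2]);Rr.append(ray(i,c.max()+1,r,.012)[:2])
for E in (L,Rr):
    f=cv2.fitLine(np.array(E,np.float32),cv2.DIST_HUBER,0,.001,.001).ravel();print("edge yaw",np.degrees(np.arctan2(f[1],f[0])),f[2:]+f[:2]*(0.15-f[3])/f[1])
E
```

```text
plunger px 317.18382352941177 147.59558823529412 [0.50569608 0.11861026 0.104     ] [0.50581954 0.11946002 0.11175118]
wing ((506.9115295410156, 165.28768920898438), (62.8677864074707, 15.774105072021484), 88.1812973022461) 0.15029975244979007
wing yaw 88.35593
drum ((506.8292541503906, 165.57891845703125), 37.728912353515625)
277 357 0 179
edge yaw 56.574272 [0.47881374 0.15      ]
edge yaw 88.11885 [0.5569019 0.15     ]
```

```bash
python3 - <<'E'
from h import *
from cell import robot
s=robot.observe();p,R=T(s);print(s["qpos"],p,goal(p,R,[.507,.1654,.119],-1.7))
E
```

```text
[3.62570921e-03 2.99781153e-01 1.52078211e+00 5.26261300e-04
 1.32182012e+00 6.14428269e-02] [0.50528132 0.07839475 0.24955727] (array([ 0.13059998,  0.08689864, -0.00321593]), array([-1.62011821, -0.04663968, -0.0270427 ]))
```

Emit:
{"api": "move_arm", "payload": {
  "deltas": [
    {"dp":[0.015,0.03,-0.001],"turn":[-1,0,0]},
    {"dp":[0.03,0.06,-0.002],"turn":[-1.6,0,0]},
    {"dp":[0.05,0.087,-0.0032],"turn":[-1.6,0,0]},
    {"dp":[0.075,0.087,-0.0032],"turn":[-1.6,0,0]},
    {"dp":[0.1,0.087,-0.0032],"turn":[-1.6,0,0]},
    {"dp":[0.12,0.087,-0.0032],"turn":[-1.6,0,0]},
    {"dp":[0.1305,0.087,-0.0032],"turn":[-1.6,0,0]},
    {"dp":[0.1305,0.087,-0.0032],"turn":[-1.6,0,0]},
    {"dp":[0.1305,0.087,-0.0032],"turn":[-1.6,0,0]}
  ]
}}

```text
time: 2.5
tool_pos: [0.5082, 0.1649, 0.1201]
tool_rot: [0.338, 1.57, 0.307]
contact_force: [1.0, -0.1, 0.2]
opening: 0.0502
```

```bash
python3 - <<'E'
from h import *
from cell import robot
s=robot.observe();p,R=T(s);print(s["contact_force"],s["torque"],p,goal(p,R,[.507,.1654,.119],-1.7))
E
```

```text
[ 1.02550597 -0.11427851  0.19654467] [-0.02954051  0.03298531 -0.06444613] [0.50821044 0.16489635 0.12007393] (array([ 0.00107273,  0.00046555, -0.00122665]), array([-0.07217891,  0.0643775 , -0.02254889]))
```

Emit:
{"api": "move_arm", "payload": {
  "deltas": [
    {"dp":[0,0,-0.0012],"turn":[0,0,0]},
    {"dp":[0,0,-0.0012],"turn":[0,0,0]},
    {"dp":[0,0,-0.0012],"turn":[0,0,0]},
    {"dp":[0,0,-0.0012],"turn":[0,0,0]},
    {"dp":[0,0,-0.0012],"turn":[0,0,0]},
    {"dp":[0,0,-0.0012],"turn":[0,0,0]}
  ],
  "hand": 0.01,
  "squeeze": 20
}}

```text
time: 3.1
tool_pos: [0.5075, 0.1643, 0.1195]
tool_rot: [0.152, 1.569, 0.12]
contact_force: [2.9, 0.1, -0.8]
opening: 0.0159
```

```bash
python3 - <<'E'
from h import *
from cell import robot
s=robot.observe();p,R=T(s);print(s["contact_force"],s["torque"],s["opening"],p)
E
```

```text
[ 2.92535748  0.10831092 -0.81251111] [-0.15406301 -0.24150392  0.01791223] 0.015869030127207077 [0.50751904 0.16430945 0.11946358]
```

Emit:
{"api": "move_arm", "payload": {
  "deltas": [
    {"dp":[0,0,0],"turn":[2,0,0]},
    {"dp":[0,0,0],"turn":[4,0,0]},
    {"dp":[0,0,0],"turn":[6,0,0]},
    {"dp":[0,0,0],"turn":[7,0,0]}
  ]
}}

```text
time: 3.5
tool_pos: [0.5075, 0.1646, 0.1195]
tool_rot: [0.383, 1.569, 0.229]
contact_force: [3.0, 2.3, 0.2]
opening: 0.0169
```

```bash
python3 - <<'E'
from h import *
from cell import robot
s=robot.observe();p,R=T(s);print(s["contact_force"],s["torque"],s["opening"],p,np.degrees(np.arctan2(R[1,2],R[0,2])))
E
```

```text
[3.00585394 2.29660287 0.22193621] [ 0.20293357 -0.34720373  0.56276062] 0.016941553653300648 [0.50749879 0.16459976 0.11951603] -8.828417283314813
```

Turning clockwise met 0.56 N m of resistance and the jaws slipped on the bar, so that is the tightening way. I'll turn anticlockwise.

Emit:
{"api": "move_arm", "payload": {
  "deltas": [
    {"dp":[0,0,0],"turn":[-4,0,0]},
    {"dp":[0,0,0],"turn":[-8,0,0]},
    {"dp":[0,0,0],"turn":[-12,0,0]},
    {"dp":[0,0,0],"turn":[-16,0,0]},
    {"dp":[0,0,0],"turn":[-20,0,0]},
    {"dp":[0,0,0],"turn":[-22,0,0]},
    {"dp":[0,0,0],"turn":[-22,0,0]}
  ]
}}

```text
time: 4.2
tool_pos: [0.5081, 0.1644, 0.1195]
tool_rot: [-0.021, 1.568, 0.21]
contact_force: [5.4, -0.1, -1.5]
opening: 0.0159
```

```bash
python3 - <<'E'
from h import *
from cell import robot
s=robot.observe();p,R=T(s);print(s["contact_force"],s["torque"],s["opening"],p,np.degrees(np.arctan2(R[1,2],R[0,2])))
E
```

```text
[ 5.39014091 -0.05981541 -1.538648  ] [-0.00446164 -0.64382916 -0.00160967] 0.01593100589147394 [0.50805077 0.16442065 0.1194806 ] 13.213650721293147
```

Emit:
{"api": "move_arm", "payload": {
  "deltas": [
    {"dp":[0,0,0],"turn":[-7,0,0]},
    {"dp":[0,0,0],"turn":[-14,0,0]},
    {"dp":[0,0,0],"turn":[-21,0,0]},
    {"dp":[0,0,0],"turn":[-28,0,0]},
    {"dp":[0,0,0],"turn":[-35,0,0]},
    {"dp":[0,0,0],"turn":[-42,0,0]},
    {"dp":[0,0,0],"turn":[-49,0,0]},
    {"dp":[0,0,0],"turn":[-56,0,0]},
    {"dp":[0,0,0],"turn":[-63,0,0]},
    {"dp":[0,0,0],"turn":[-66,0,0]}
  ]
}}

```text
time: 5.2
tool_pos: [0.5095, 0.1659, 0.1195]
tool_rot: [-0.881, 1.564, 0.504]
contact_force: [11.2, 8.1, -6.7]
opening: 0.0161
```

Emit:
{"api": "move_arm", "payload": {
  "deltas": [
    {"dp":[0,0,0],"turn":[0,0,0]},
    {"dp":[0,0,0],"turn":[0,0,0]}
  ]
}}

```text
time: 5.4
tool_pos: [0.5095, 0.1659, 0.1195]
tool_rot: [-0.9, 1.564, 0.482]
contact_force: [10.2, 7.8, -6.1]
opening: 0.0157
```

```bash
python3 - <<'E'
from h import *
from cell import robot
s=robot.observe();p,R=T(s);print(s["contact_force"],s["torque"],s["opening"],p,np.degrees(np.arctan2(R[1,2],R[0,2])))
E
```

```text
[10.2258678   7.83199341 -6.05518084] [ 1.00803411 -1.44813595  0.030342  ] 0.015718222585548926 [0.50945452 0.16592802 0.11948389] 79.16240791664946
```

Emit:
{"api": "move_arm", "payload": {
  "deltas": [
    {"dp":[0,0,0],"turn":[0,0,0]},
    {"dp":[0,0,0],"turn":[0,0,0]},
    {"dp":[0,0,0],"turn":[0,0,0]},
    {"dp":[0,0,0],"turn":[0,0,0]},
    {"dp":[-0.02,0,0],"turn":[0,0,0]},
    {"dp":[-0.045,0,0],"turn":[0,0,0]},
    {"dp":[-0.08,0,0],"turn":[0,0,0]},
    {"dp":[-0.12,0,0],"turn":[0,0,0]},
    {"dp":[-0.15,0,0],"turn":[0,0,0]}
  ],
  "hand": 0.05
}}

```text
time: 6.3
tool_pos: [0.5069, 0.1643, 0.2717]
tool_rot: [-1.194, 1.569, 0.187]
contact_force: [0.9, 1.0, -1.1]
opening: 0.0499
```

```bash
python3 - <<'E'
from h import *
from cell import robot
for n in ("wrist","scene","side"):i=snap(n,"2")
a=[load(f"{n}2.npz")["p"][:,:,::-1] for n in ("scene","side","wrist")]
f=lambda x:cv2.resize(x,(400,300),interpolation=cv2.INTER_CUBIC)
cv2.imwrite("pics/m2.png",np.vstack([np.hstack([f(a[0][120:210,270:390]),f(a[1][150:240,235:355])]),np.hstack([f(a[2]),f(a[0][250:350,210:350])])]))
s=robot.observe();p,R=T(s);print(p,s["time"],s["qpos"],s["contact_force"]);print(goal(p,R,[.534,-.3492,.25],-74))
E
```

```text
[0.50749941 0.16438428 0.27121126] 6.45 [ 1.69523663e-01  3.24402895e-01  1.42557079e+00  1.98020645e-05
  1.38729610e+00 -1.21226039e+00] [0.00065123 0.19765923 0.26305344]
(array([ 0.02093947, -0.122442  , -0.49949025]), array([-26.82976829,   0.03213325,   0.24788838]))
```

View pics/m2.png

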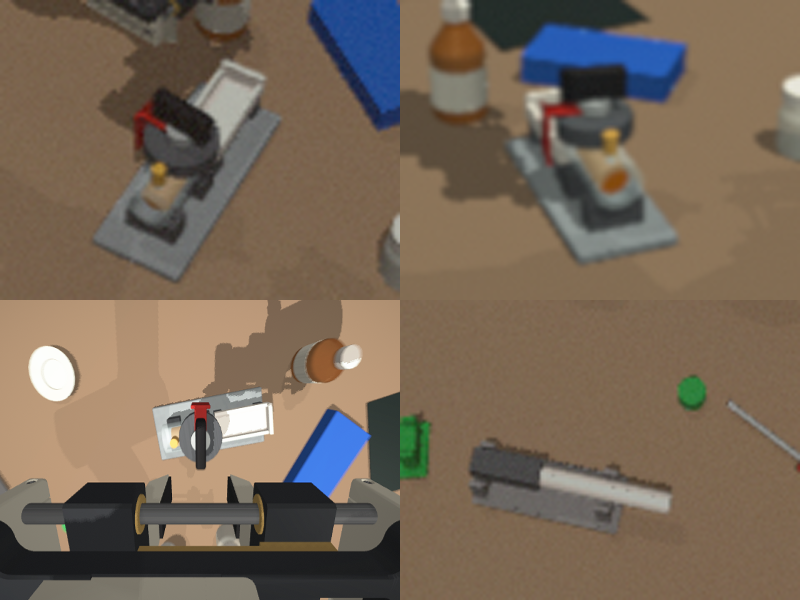

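The keeper now stands at right angles to the bore, fully aside in all the views. Next is a look at the rod.

```bash
python3 - <<'E'
from h import *
from cell import robot
s=robot.observe();p,R=T(s);print(goal(p,R,[.46,-.37,.25],-74))
E
```

```text
(array([ 0.02060883, -0.05366879, -0.53382357]), array([-26.82976829,   0.03213325,   0.24788838]))
```

Emit:
{"api": "move_arm", "payload": {
  "deltas": [
    {"dp":[0.002,-0.005,-0.03],"turn":[7,0,0]},
    {"dp":[0.003,-0.008,-0.06],"turn":[15,0,0]},
    {"dp":[0.004,-0.01,-0.09],"turn":[23,0,0]},
    {"dp":[0.005,-0.013,-0.12],"turn":[31,0,0]},
    {"dp":[0.006,-0.016,-0.155],"turn":[39,0,0]},
    {"dp":[0.007,-0.019,-0.19],"turn":[47,0,0]},
    {"dp":[0.008,-0.022,-0.225],"turn":[55,0,0]},
    {"dp":[0.01,-0.026,-0.26],"turn":[63,0,0]},
    {"dp":[0.011,-0.03,-0.295],"turn":[71,0,0]},
    {"dp":[0.012,-0.033,-0.33],"turn":[79,0,0]}
  ]
}}

```text
time: 7.45
tool_pos: [0.4762, -0.1671, 0.2555]
tool_rot: [2.618, 1.568, 2.615]
contact_force: [-0.1, -0.6, 0.6]
opening: 0.0501
```

```bash
python3 - <<'E'
from h import *
from cell import robot
s=robot.observe();p,R=T(s);print(s["qpos"],goal(p,R,[.46,-.37,.25],-74))
E
```

```text
[-4.89503413e-01  2.84379540e-01  1.52574347e+00  1.18566567e-04
  1.33456694e+00 -4.86635819e-01] (array([ 0.00525827, -0.20298837, -0.01555548]), array([ 7.38340362e+01, -1.89112780e-01,  2.29020483e-02]))
```

Emit:
{"api": "move_arm", "payload": {
  "deltas": [
    {"dp":[0.001,-0.025,-0.002],"turn":[8,0,0]},
    {"dp":[0.002,-0.05,-0.004],"turn":[16,0,0]},
    {"dp":[0.003,-0.075,-0.006],"turn":[24,0,0]},
    {"dp":[0.003,-0.1,-0.008],"turn":[32,0,0]},
    {"dp":[0.004,-0.125,-0.01],"turn":[40,0,0]},
    {"dp":[0.004,-0.15,-0.012],"turn":[48,0,0]},
    {"dp":[0.005,-0.175,-0.014],"turn":[56,0,0]},
    {"dp":[0.005,-0.195,-0.015],"turn":[64,0,0]},
    {"dp":[0.005,-0.203,-0.0155],"turn":[72,0,0]},
    {"dp":[0.005,-0.203,-0.0155],"turn":[73.5,0,0]}
  ]
}}

```text
time: 8.45
tool_pos: [0.4615, -0.3697, 0.2501]
tool_rot: [-2.623, 1.567, 2.376]
contact_force: [0.3, 0.5, 0.2]
opening: 0.0499
```

Emit:
{"api": "move_arm", "payload": {
  "deltas": [
    {"dp":[0,0,0],"turn":[0,0,0]},
    {"dp":[0,0,0],"turn":[0,0,0]}
  ]
}}

```text
time: 8.65
tool_pos: [0.4623, -0.3682, 0.2517]
tool_rot: [-2.856, 1.569, 2.151]
contact_force: [0.5, 0.6, 0.4]
opening: 0.0498
```

```bash
python3 - <<'E'
from h import *
snap("wrist","3")
E
```

```text
(no output)
```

View pics/wrist3.png

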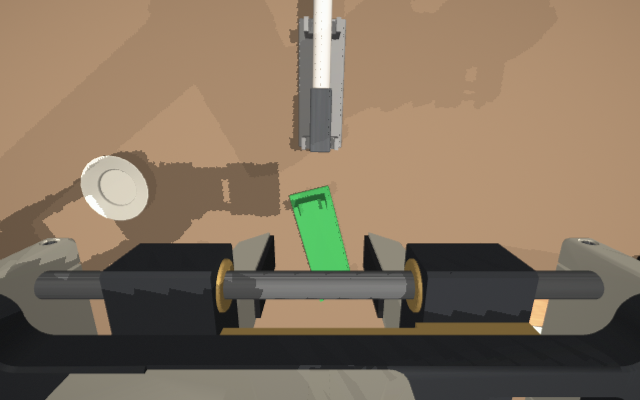

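The handle spans rows 88 to 152 near column 320. The shaft runs straight up from it, and the green rest is clear below. I'll measure this.

```bash
python3 - <<'E'
from h import *
from cell import robot
i=load("wrist3.npz");P=cloud(i);p=i["p"].astype(int);mx=p.max(-1);sat=mx-p.min(-1);ok=i["d"]>0
W=np.zeros(mx.shape,bool);W[:160,290:350]=1
def big(m):
    n,l,s,_=cv2.connectedComponentsWithStats(m.astype(np.uint8));k=1+np.argmax(s[1:,4]);return l==k
m=big(W&ok&(P[...,2]>.047)&(P[...,2]<.062)&(mx<110));v,u=np.nonzero(m)
q=np.array([ray(i,a,b,.054)[:2] for a,b in zip(u,v)])*1000;print("handle",len(q),cv2.minAreaRect(q.astype(np.float32)),P[m][:,2].mean())
f=cv2.fitLine(q.astype(np.float32),cv2.DIST_L2,0,.01,.01).ravel();print("yaw",np.degrees(np.arctan2(f[1],f[0])))
m=big(W&ok&(mx>170)&(P[...,2]>.035));v,u=np.nonzero(m)
e=[]
for r in range(3,85,4):
    c=u[v==r]; e.append(ray(i,(c.min()+c.max()+1)/2,r,.044)[:2]*1000)
f=cv2.fitLine(np.array(e,np.float32),cv2.DIST_HUBER,0,.1,.01).ravel();print("shaft line",np.degrees(np.arctan2(f[1],f[0])),f,)
m=W&ok&(P[...,2]<.02)&(P[...,2]>.003)&(sat<40)&(mx>90);v,u=np.nonzero(m);print("rest base",P[m][:,2].mean(),u.min(),u.max(),v.min(),v.max())
s=robot.observe();pp,R=T(s);print(pp,np.degrees(np.arctan2(R[1,2],R[0,2])))
E
```

```text
handle 1199 ((525.262939453125, -351.5228271484375), (68.60035705566406, 23.309934616088867), 16.386878967285156) 0.05486335081899892
yaw 15.529945
shaft line 15.675586 [ 9.6280694e-01  2.7019021e-01  6.0294153e+02 -3.3024417e+02]
rest base 0.006939027579997058 294 345 18 147
[ 0.46242146 -0.36820097  0.25191451] -73.15217010298586
```

```bash
python3 - <<'E'
from h import *
from cell import robot
p,R=T(robot.observe());print(goal(p,R,[.5322,-.3498,.023],-74.1))
E
```

```text
(array([0.22889517, 0.07217109, 0.00279761]), array([ 0.94783534, -0.04614033,  0.01400547]))
```

Emit:
{"api": "move_arm", "payload": {
  "deltas": [
    {"dp":[0.03,0.04,0.0015],"turn":[0.5,0,0]},
    {"dp":[0.07,0.072,0.0028],"turn":[0.9,0,0]},
    {"dp":[0.11,0.072,0.0028],"turn":[0.9,0,0]},
    {"dp":[0.15,0.072,0.0028],"turn":[0.9,0,0]},
    {"dp":[0.17,0.072,0.0028],"turn":[0.9,0,0]},
    {"dp":[0.17,0.072,0.0028],"turn":[0.9,0,0]},
    {"dp":[0.17,0.072,0.0028],"turn":[0.9,0,0]}
  ]
}}

```text
time: 9.4
tool_pos: [0.5327, -0.3509, 0.083]
tool_rot: [0.786, 1.57, -0.508]
contact_force: [-0.4, -0.5, 1.3]
opening: 0.05
```

```bash
python3 - <<'E'
from h import *
from cell import robot
p,R=T(robot.observe());print(p,goal(p,R,[.5322,-.3498,.023],-74.1))
E
```

```text
[ 0.53265072 -0.35090264  0.08297354] (array([ 0.05997284, -0.00016377, -0.00121521]), array([-0.04623478,  0.02999064, -0.02999692]))
```

Emit:
{"api": "move_arm", "payload": {
  "deltas": [
    {"dp":[0.02,0,-0.0012],"turn":[0,0,0]},
    {"dp":[0.04,0,-0.0012],"turn":[0,0,0]},
    {"dp":[0.055,0,-0.0012],"turn":[0,0,0]},
    {"dp":[0.06,0,-0.0012],"turn":[0,0,0]},
    {"dp":[0.06,0,-0.0012],"turn":[0,0,0]},
    {"dp":[0.06,0,-0.0012],"turn":[0,0,0]}
  ]
}}

```text
time: 10.0
tool_pos: [0.5325, -0.3504, 0.0234]
tool_rot: [0.639, 1.569, -0.656]
contact_force: [0.5, 0.6, -0.1]
opening: 0.0496
```

Emit:
{"api": "move_arm", "payload": {
  "deltas": [
    {"dp":[0,0,0],"turn":[0,0,0]},
    {"dp":[0,0,0],"turn":[0,0,0]},
    {"dp":[0,0,0],"turn":[0,0,0]},
    {"dp":[0,0,0],"turn":[0,0,0]},
    {"dp":[0,0,0],"turn":[0,0,0]},
    {"dp":[0,0,0],"turn":[0,0,0]}
  ],
  "hand": 0.015,
  "squeeze": 40
}}

```text
time: 10.6
tool_pos: [0.5319, -0.3498, 0.0224]
tool_rot: [1.829, 1.571, 0.534]
contact_force: [-0.5, 1.0, 3.2]
opening: 0.0236
```

```bash
python3 - <<'E'
from h import *
from cell import robot
s=robot.observe();p,R=T(s);print(p,s["contact_force"],s["opening"],np.degrees(np.arctan2(R[1,2],R[0,2])), R.round(3))
E
```

```text
[ 0.53188801 -0.34981564  0.02244488] [-0.53647807  1.01815426  3.24523545] 0.023577676048160134 -74.21438158276555 [[ 0.     0.962  0.272]
 [ 0.     0.272 -0.962]
 [-1.     0.    -0.   ]]
```

Emit:
{"api": "move_arm", "payload": {
  "deltas": [
    {"dp":[-0.005,0,0],"turn":[0,0,0]},
    {"dp":[-0.015,0,0],"turn":[0,0,0]},
    {"dp":[-0.035,0,0],"turn":[0,0,0]},
    {"dp":[-0.06,0,0],"turn":[0,0,0]},
    {"dp":[-0.09,0,0],"turn":[0,0,0]},
    {"dp":[-0.11,0,0],"turn":[0,0,0]},
    {"dp":[-0.12,0,0],"turn":[0,0,0]},
    {"dp":[-0.12,0,0],"turn":[0,0,0]}
  ]
}}

```text
time: 11.4
tool_pos: [0.5324, -0.3503, 0.1438]
tool_rot: [0.617, 1.568, -0.679]
contact_force: [-1.1, 0.1, -4.2]
opening: 0.024
```

```bash
python3 - <<'E'
from h import *
from cell import robot
# target: tip 30mm before entry. bore yaw 88.2, line through (.5069,.1654)
b=np.radians(88.2);d=np.array([np.cos(b),np.sin(b)]);dr=np.array([.5069,.1654])
for tipx in(-85,):
    g=dr+d*(tipx-20-157)/1000;print(g)
s=robot.observe();p,R=T(s);print(p,s["contact_force"],s["opening"]);print(goal(p,R,[*g,.14],-1.8))
i=snap("wrist","4");
E
```

```text
[ 0.49867038 -0.09647072]
[ 0.53235336 -0.35032228  0.14377704] [-1.14050766  0.05901427 -4.17751965] 0.024003706109588244
(array([ 0.00325492,  0.03660423, -0.25345406]), array([-7.24222048e+01,  1.72396439e-01,  2.66476247e-03]))
```

View pics/wrist4.png

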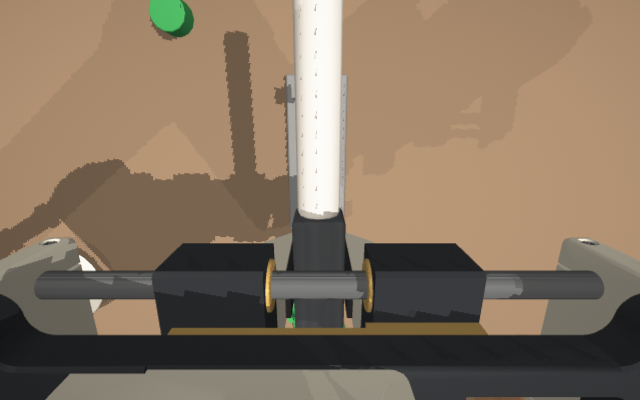

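Emit:
{"api": "move_arm", "payload": {
  "deltas": [
    {"dp":[0,0.004,-0.025],"turn":[-7,0,0]},
    {"dp":[0,0.008,-0.05],"turn":[-14,0,0]},
    {"dp":[0,0.012,-0.075],"turn":[-21,0,0]},
    {"dp":[0,0.016,-0.1],"turn":[-28,0,0]},
    {"dp":[0,0.019,-0.125],"turn":[-35,0,0]},
    {"dp":[0,0.022,-0.15],"turn":[-42,0,0]},
    {"dp":[0,0.026,-0.175],"turn":[-49,0,0]},
    {"dp":[0,0.03,-0.2],"turn":[-56,0,0]},
    {"dp":[0,0.033,-0.225],"turn":[-63,0,0]},
    {"dp":[0,0.036,-0.245],"turn":[-69,0,0]}
  ]
}}

```text
time: 12.45
tool_pos: [0.4985, -0.1026, 0.1407]
tool_rot: [2.81, 1.567, 2.724]
contact_force: [1.0, 0.4, -3.6]
opening: 0.0236
```

```bash
python3 - <<'E'
from h import *
from cell import robot
s=robot.observe();p,R=T(s);print(p,s["contact_force"],s["opening"]);print(goal(p,R,[.4987,-.0965,.041],-1.8))
E
```

```text
[ 0.49850949 -0.10263589  0.14065037] [ 0.95014997  0.3889922  -3.58020525] 0.023583459185410258
(array([ 9.96578012e-02,  6.01693995e-03, -8.96179011e-06]), array([-3.12148156, -0.18655795, -0.06989727]))
```

Emit:
{"api": "move_arm", "payload": {
  "deltas": [
    {"dp":[0.01,0.003,0],"turn":[-1.5,0,0]},
    {"dp":[0.03,0.006,0],"turn":[-3.1,0,0]},
    {"dp":[0.055,0.006,0],"turn":[-3.1,0,0]},
    {"dp":[0.08,0.006,0],"turn":[-3.1,0,0]},
    {"dp":[0.095,0.006,0],"turn":[-3.1,0,0]},
    {"dp":[0.1,0.006,0],"turn":[-3.1,0,0]},
    {"dp":[0.1,0.006,0],"turn":[-3.1,0,0]},
    {"dp":[0.1,0.006,0],"turn":[-3.1,0,0]}
  ]
}}

```text
time: 13.25
tool_pos: [0.5007, -0.0987, 0.0424]
tool_rot: [-0.209, 1.57, -0.246]
contact_force: [-0.3, -0.1, -4.1]
opening: 0.0237
```

```bash
python3 - <<'E'
from h import *
from cell import robot
s=robot.observe();p,R=T(s);print(p,s["contact_force"],s["opening"]);print(goal(p,R,[.4987,-.0965,.0404],-1.8))
w=snap("wrist","5")
for n in ("scene","side"): snap(n,"5")
a=[load(f"{n}5.npz")["p"][:,:,::-1] for n in ("scene","side","wrist")]
f=lambda x:cv2.resize(x,(400,300),interpolation=cv2.INTER_CUBIC)
cv2.imwrite("pics/m5.png",np.vstack([np.hstack([f(a[0][130:250,250:410]),f(a[1][150:285,220:400])]),np.hstack([f(a[2]),f(a[2][0:150,220:420])])]))
E
```

```text
[ 0.50073616 -0.0986886   0.04238762] [-0.25513181 -0.10012505 -4.06474883] 0.0237313729934458
(array([ 0.00198637,  0.00211059, -0.00211809]), array([-0.35781408,  0.02803062,  0.00602592]))
```

View pics/m5.png

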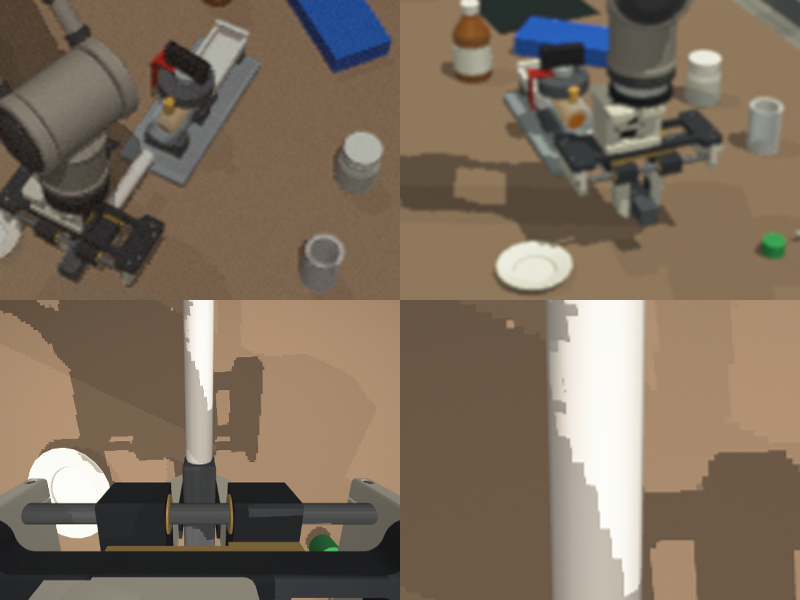

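```bash
python3 - <<'E'
from h import *
from cell import robot
b=np.radians(88.2);d=np.array([np.cos(b),np.sin(b)]);n=np.array([-d[1],d[0]]);dr=np.array([.5069,.1654])
for nm in ("wrist5","scene5"):
    i=load(nm+".npz");P=cloud(i);p=i["p"].astype(int);mx=p.max(-1);ok=i["d"]>0;sat=mx-p.min(-1)
    F=ok&(mx>110)&(sat<60)&(P[...,2]>.05)&(P[...,2]<.08)&(abs(P[...,0]-.5)<.03)&(P[...,1]>-.06)&(P[...,1]<.09)
    v,u=np.nonzero(F);q=P[F]
    print(nm,len(q),np.percentile(q,[1,50,99],axis=0).round(4).tolist())
    for lo in np.arange(-.06,.085,.02):
        k=(q[:,1]>lo)&(q[:,1]<=lo+.02)
        if k.sum()>3:
            # top height and lateral mid
            lat=(q[k][:,:2]-dr)@n
            print("  y",round(lo+.01,3),"top z",np.percentile(q[k][:,2],90).round(4),"lat range",np.percentile(lat,[3,97]).round(4))
    if nm=="scene5":
        vals=[(y,x) for y,x in zip(v,u)];
        j=np.argmax(q[:,1]);print("tip y",q[j],u[j],v[j])
s=robot.observe();print(s["tool_pos"],np.degrees(np.arctan2(*T(s)[1][[1,0],2])))
E
```

```text
wrist5 9079 [[0.4926, -0.059, 0.0634], [0.5027, -0.0174, 0.0714], [0.5129, 0.015, 0.0737]]
  y -0.05 top z 0.0729 lat range [-0.0105  0.0076]
  y -0.03 top z 0.0729 lat range [-0.0107  0.0076]
  y -0.01 top z 0.0729 lat range [-0.0108  0.0074]
  y 0.01 top z 0.073 lat range [-0.011   0.0075]
scene5 143 [[0.4964, -0.0303, 0.0592], [0.5073, 0.0145, 0.0695], [0.5141, 0.0568, 0.076]]
  y -0.03 top z 0.0733 lat range [-0.0101  0.0019]
  y -0.01 top z 0.0727 lat range [-0.0111  0.0041]
  y 0.01 top z 0.0735 lat range [-0.0112  0.0043]
  y 0.03 top z 0.0739 lat range [-0.0108  0.0057]
  y 0.05 top z 0.0737 lat range [-0.0111  0.0053]
tip y [0.51008765 0.06072103 0.06506292] 310 191
[ 0.50097902 -0.09860933  0.04299914] -2.1330108191034185
```

Emit:
{"api": "move_arm", "payload": {
  "deltas": [
    {"dp":[0.002,0.001,-0.002],"turn":[-0.3,0,0]},
    {"dp":[0.0023,0.005,-0.002],"turn":[-0.3,0,0]},
    {"dp":[0.0023,0.01,-0.002],"turn":[-0.3,0,0]},
    {"dp":[0.0023,0.015,-0.002],"turn":[-0.3,0,0]},
    {"dp":[0.0023,0.02,-0.002],"turn":[-0.3,0,0]},
    {"dp":[0.0023,0.02,-0.002],"turn":[-0.3,0,0]}
  ]
}}

```text
time: 14.0
tool_pos: [0.4991, -0.0774, 0.0399]
tool_rot: [2.04, 1.571, 2.01]
contact_force: [0.2, -0.2, -3.5]
opening: 0.0241
```

```bash
cat > chk.py <<'E'
from h import *
from cell import robot
b=np.radians(88.2);d=np.array([np.cos(b),np.sin(b)]);n=np.array([-d[1],d[0]]);dr=np.array([.5069,.1654])
s=robot.observe();p,R=T(s);e=p[:2]-dr
print("t",s["time"],"tip bore x(mm)",(e@d*1000+20+157).round(1),"lat",(e@n*1000).round(2),"z",p[2].round(4),"yawerr",(np.degrees(np.arctan2(R[1,2],R[0,2]))+1.8).round(2),"tilt",R[2].round(4),"F",np.round(s["contact_force"],1),"T",np.round(s["torque"],2),"op",s["opening"])
E
python3 chk.py
```

```text
t 14.0 tip bore x(mm) -66.0 lat 0.13 z 0.0399 yawerr 0.03 tilt [-1.e+00  3.e-04 -1.e-04] F [ 0.2 -0.2 -3.5] T [-0.1   0.07 -0.01] op 0.024081443416119706
```

Emit:
{"api": "move_arm", "payload": {
  "deltas": [
    {"dp":[0,0.004,0],"turn":[0,0,0]},
    {"dp":[0,0.008,0],"turn":[0,0,0]},
    {"dp":[0,0.012,0],"turn":[0,0,0]},
    {"dp":[0,0.016,0],"turn":[0,0,0]},
    {"dp":[0,0.02,0],"turn":[0,0,0]},
    {"dp":[0,0.023,0],"turn":[0,0,0]}
  ],
  "squeeze": 55
}}

```text
time: 14.6
tool_pos: [0.4999, -0.0549, 0.0399]
tool_rot: [1.856, 1.571, 1.825]
contact_force: [-1.0, 0.3, -3.2]
opening: 0.0237
```

```bash
python3 chk.py
```

```text
t 14.6 tip bore x(mm) -43.4 lat 0.11 z 0.0399 yawerr -0.02 tilt [-1.e+00  1.e-04 -0.e+00] F [-1.   0.3 -3.2] T [-0.14  0.07  0.01] op 0.023713780623179557
```

Emit:
{"api": "move_arm", "payload": {
  "deltas": [
    {"dp":[0,0.003,0],"turn":[0,0,0]},
    {"dp":[0,0.006,0],"turn":[0,0,0]},
    {"dp":[0,0.009,0],"turn":[0,0,0]},
    {"dp":[0,0.012,0],"turn":[0,0,0]},
    {"dp":[0,0.015,0],"turn":[0,0,0]},
    {"dp":[0,0.018,0],"turn":[0,0,0]}
  ]
}}

```text
time: 15.2
tool_pos: [0.5009, -0.0383, 0.0402]
tool_rot: [-0.997, 1.569, -1.028]
contact_force: [-0.2, -7.5, -1.8]
opening: 0.0237
```

```bash
python3 chk.py
```

```text
t 15.2 tip bore x(mm) -26.8 lat -0.39 z 0.0402 yawerr -0.01 tilt [-1.     -0.0016  0.001 ] F [-0.2 -7.5 -1.8] T [-1.06  0.1   0.04] op 0.023689347219306767
```

The rod has met the core and is pushing it with about 7.5 N, as expected. I'll carry on.

Emit:
{"api": "move_arm", "payload": {
  "deltas": [
    {"dp":[0,0.004,0],"turn":[0,0,0]},
    {"dp":[0,0.008,0],"turn":[0,0,0]},
    {"dp":[0,0.012,0],"turn":[0,0,0]},
    {"dp":[0,0.016,0],"turn":[0,0,0]},
    {"dp":[0,0.02,0],"turn":[0,0,0]},
    {"dp":[0,0.024,0],"turn":[0,0,0]},
    {"dp":[0,0.028,0],"turn":[0,0,0]},
    {"dp":[0,0.032,0],"turn":[0,0,0]},
    {"dp":[0,0.036,0],"turn":[0,0,0]},
    {"dp":[0,0.04,0],"turn":[0,0,0]}
  ]
}}

```text
time: 16.2
tool_pos: [0.5017, 0.003, 0.0399]
tool_rot: [1.351, 1.571, 1.319]
contact_force: [1.0, -0.8, -3.4]
opening: 0.0236
```

```bash
python3 chk.py
```

```text
t 16.2 tip bore x(mm) 14.5 lat 0.06 z 0.0399 yawerr -0.02 tilt [-1.e+00  1.e-04  0.e+00] F [ 1.  -0.8 -3.4] T [-0.23  0.06 -0.02] op 0.023572885106174682
```

Emit:
{"api": "move_arm", "payload": {
  "deltas": [
    {"dp":[0,0.005,0],"turn":[0,0,0]},
    {"dp":[0,0.01,0],"turn":[0,0,0]},
    {"dp":[0,0.015,0],"turn":[0,0,0]},
    {"dp":[0,0.02,0],"turn":[0,0,0]},
    {"dp":[0,0.025,0],"turn":[0,0,0]},
    {"dp":[0,0.03,0],"turn":[0,0,0]},
    {"dp":[0,0.035,0],"turn":[0,0,0]},
    {"dp":[0,0.04,0],"turn":[0,0,0]},
    {"dp":[0,0.044,0],"turn":[0,0,0]},
    {"dp":[0,0.047,0],"turn":[0,0,0]}
  ]
}}

```text
time: 17.2
tool_pos: [0.5033, 0.05, 0.0399]
tool_rot: [0.687, 1.571, 0.655]
contact_force: [0.7, -1.0, -3.4]
opening: 0.0237
```

```bash
cat > view.py <<'E'
from h import *
import sys
t=sys.argv[1]
for n in ("scene","side"): snap(n,t)
a=[load(f"{n}{t}.npz")["p"][:,:,::-1] for n in ("scene","side")]
f=lambda x:cv2.resize(x,(400,400),interpolation=cv2.INTER_CUBIC)
cv2.imwrite(f"pics/m{t}.png",np.hstack([f(a[0][130:210,285:365]),f(a[1][155:235,245:325])]))
E
python3 chk.py;python3 view.py 6
```

```text
t 17.2 tip bore x(mm) 61.6 lat 0.01 z 0.0399 yawerr -0.01 tilt [-1.e+00  1.e-04  1.e-04] F [ 0.7 -1.  -3.4] T [-0.24  0.07  0.03] op 0.023715908524087878
```

View pics/m6.png

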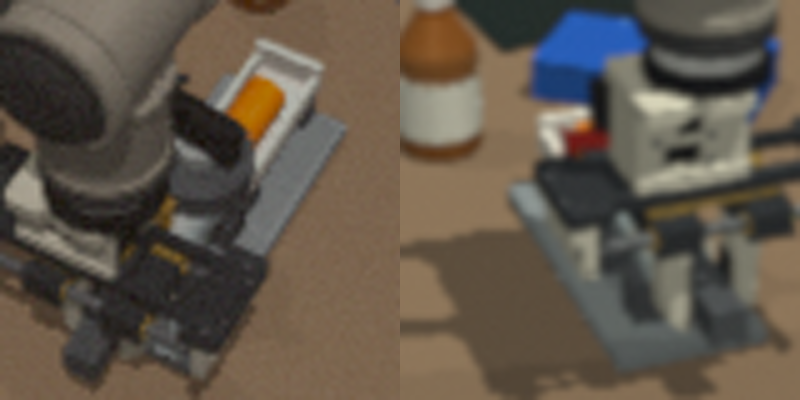

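The core now lies in the trough, with its orange body near crop pixel (258,110). I'll check where its ends are.

```bash
python3 - <<'E'
from h import *
b=np.radians(88.2);d=np.array([np.cos(b),np.sin(b)]);dr=np.array([.5069,.1654])
i=load("scene6.npz");P=cloud(i);p=i["p"].astype(int);ok=i["d"]>0
m=ok&(p[...,0]-p[...,2]>90)&(P[...,2]>.04)&(P[...,2]<.09)&(P[...,1]>.19)&(P[...,1]<.32)&(abs(P[...,0]-.51)<.05)
q=P[m];e=(q[:,:2]-dr)@d*1000+20;print(m.sum(),np.percentile(e,[0,2,50,98,100]),np.percentile(q[:,2],[5,95]))
E
```

```text
85 [ 74.85598162  80.4541505  100.50183353 121.92317992 137.18229495] [0.05966538 0.07347774]
```

The core's front end is at about 122 mm, which puts its rear at about 62 mm, 12 mm past the exit. I'll withdraw the rod.

Emit:
{"api": "move_arm", "payload": {
  "deltas": [
    {"dp":[0,-0.008,0],"turn":[0,0,0]},
    {"dp":[0,-0.022,0],"turn":[0,0,0]},
    {"dp":[0,-0.038,0],"turn":[0,0,0]},
    {"dp":[0,-0.055,0],"turn":[0,0,0]},
    {"dp":[0,-0.072,0],"turn":[0,0,0]},
    {"dp":[0,-0.09,0],"turn":[0,0,0]},
    {"dp":[0,-0.108,0],"turn":[0,0,0]},
    {"dp":[0,-0.126,0],"turn":[0,0,0]},
    {"dp":[0,-0.14,0],"turn":[0,0,0]},
    {"dp":[0,-0.15,0],"turn":[0,0,0]}
  ]
}}

```text
time: 18.3
tool_pos: [0.4983, -0.1021, 0.0399]
tool_rot: [-0.446, 1.571, -0.48]
contact_force: [0.0, 0.0, -3.6]
opening: 0.0237
```

```bash
python3 chk.py; python3 - <<'E'
from h import *
from cell import robot
p,R=T(robot.observe());print(goal(p,R,[.5319,-.3498,.140],-74.2))
E
```

```text
t 18.3 tip bore x(mm) -90.6 lat 0.24 z 0.0399 yawerr -0.11 tilt [-1.e+00 -1.e-04  1.e-04] F [ 0.   0.  -3.6] T [-0.16  0.06  0.04] op 0.023677947086703507
(array([-0.10004976, -0.24646394,  0.04188754]), array([ 7.22920063e+01,  9.81233946e-03, -1.83166608e-03]))
```

Emit:
{"api": "move_arm", "payload": {
  "deltas": [
    {"dp":[-0.02,0,0],"turn":[0,0,0]},
    {"dp":[-0.05,-0.01,0],"turn":[0,0,0]},
    {"dp":[-0.08,-0.025,0.002],"turn":[5,0,0]},
    {"dp":[-0.1,-0.05,0.005],"turn":[12,0,0]},
    {"dp":[-0.1,-0.075,0.01],"turn":[19,0,0]},
    {"dp":[-0.1,-0.1,0.016],"turn":[26,0,0]},
    {"dp":[-0.1,-0.125,0.02],"turn":[34,0,0]},
    {"dp":[-0.1,-0.15,0.025],"turn":[42,0,0]},
    {"dp":[-0.1,-0.175,0.03],"turn":[50,0,0]},
    {"dp":[-0.1,-0.2,0.034],"turn":[58,0,0]}
  ]
}}

```text
time: 19.3
tool_pos: [0.5258, -0.3024, 0.1396]
tool_rot: [-2.997, 1.57, 2.236]
contact_force: [-0.0, 0.0, -2.7]
opening: 0.0238
```

```bash
python3 - <<'E'
from h import *
from cell import robot
p,R=T(robot.observe());print(p,goal(p,R,[.5319,-.3498,.140],-74.2))
E
```

```text
[ 0.52581186 -0.30236358  0.1395728 ] (array([-0.00046024, -0.01833385,  0.04417148]), array([ 1.40547344e+01, -4.45727131e-02,  1.21847925e-02]))
```

Emit:
{"api": "move_arm", "payload": {
  "deltas": [
    {"dp":[0,-0.006,0.015],"turn":[5,0,0]},
    {"dp":[0,-0.012,0.03],"turn":[10,0,0]},
    {"dp":[0,-0.0183,0.044],"turn":[14,0,0]},
    {"dp":[0,-0.0183,0.044],"turn":[14,0,0]},
    {"dp":[0,-0.0183,0.044],"turn":[14,0,0]},
    {"dp":[0,-0.0183,0.044],"turn":[14,0,0]},
    {"dp":[0,-0.0183,0.044],"turn":[14,0,0]}
  ]
}}

```text
time: 20.0
tool_pos: [0.5324, -0.3477, 0.1399]
tool_rot: [-3.122, 1.57, 1.874]
contact_force: [-0.9, 0.1, -3.5]
opening: 0.0234
```

```bash
python3 - <<'E'
from h import *
from cell import robot
p,R=T(robot.observe());print(p,goal(p,R,[.5319,-.3498,.06],-74.2))
i=snap("wrist","7");P=cloud(i);pp=i["p"].astype(int)
E
```

```text
[ 0.53237513 -0.34769413  0.1399454 ] (array([ 0.07994452, -0.00104506,  0.00192586]), array([ 0.46047011, -0.02670264,  0.00062766]))
```

View pics/wrist7.png

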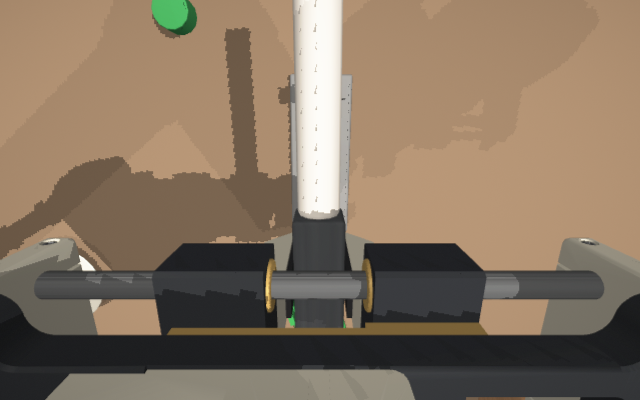

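The rod sits in the grip as it did after lifting: the handle-shaft boundary is at about (318,215) in both pictures, so it has not slipped. Lowering.

Emit:
{"api": "move_arm", "payload": {
  "deltas": [
    {"dp":[0.02,-0.001,0.0019],"turn":[0.45,0,0]},
    {"dp":[0.05,-0.001,0.0019],"turn":[0.45,0,0]},
    {"dp":[0.07,-0.001,0.0019],"turn":[0.45,0,0]},
    {"dp":[0.08,-0.001,0.0019],"turn":[0.45,0,0]},
    {"dp":[0.08,-0.001,0.0019],"turn":[0.45,0,0]},
    {"dp":[0.08,-0.001,0.0019],"turn":[0.45,0,0]}
  ]
}}

```text
time: 20.65
tool_pos: [0.5326, -0.3509, 0.0609]
tool_rot: [0.666, 1.569, -0.63]
contact_force: [-0.6, -0.7, -3.1]
opening: 0.0236
```

```bash
python3 - <<'E'
from h import *
from cell import robot
p,R=T(robot.observe());print(p,goal(p,R,[.5319,-.3498,.0224],-74.2))
E
```

```text
[ 0.53256982 -0.35088192  0.06087953] (array([ 0.0384776 , -0.00038905, -0.00127143]), array([-0.05230251,  0.07198558, -0.05655695]))
```

Emit:
{"api": "move_arm", "payload": {
  "deltas": [
    {"dp":[0.01,-0.0004,-0.0012],"turn":[0,0,0]},
    {"dp":[0.02,-0.0004,-0.0012],"turn":[0,0,0]},
    {"dp":[0.028,-0.0004,-0.0012],"turn":[0,0,0]},
    {"dp":[0.033,-0.0004,-0.0012],"turn":[0,0,0]},
    {"dp":[0.037,-0.0004,-0.0012],"turn":[0,0,0]},
    {"dp":[0.038,-0.0004,-0.0012],"turn":[0,0,0]},
    {"dp":[0.038,-0.0004,-0.0012],"turn":[0,0,0]}
  ]
}}

```text
time: 21.35
tool_pos: [0.5313, -0.3496, 0.0224]
tool_rot: [0.995, 1.571, -0.302]
contact_force: [-2.2, 0.6, 2.7]
opening: 0.0239
```

```bash
python3 - <<'E'
from h import *
from cell import robot
s=robot.observe();p,R=T(s);print(p,s["contact_force"],s["torque"],goal(p,R,[.5319,-.3498,.0224],-74.2))
E
```

```text
[ 0.53128779 -0.34957462  0.02243411] [-2.22483161  0.58714581  2.72189435] [0.22951793 0.46834086 0.0208438 ] (array([3.42602944e-05, 5.28173039e-04, 3.82904067e-04]), array([-0.0702619 ,  0.00735157, -0.0112974 ]))
```

Emit:
{"api": "move_arm", "payload": {
  "deltas": [
    {"dp":[0,0,0],"turn":[0,0,0]},
    {"dp":[0,0,0],"turn":[0,0,0]},
    {"dp":[0,0,0],"turn":[0,0,0]},
    {"dp":[0,0,0],"turn":[0,0,0]},
    {"dp":[0,0,0],"turn":[0,0,0]},
    {"dp":[-0.015,0,0],"turn":[0,0,0]},
    {"dp":[-0.04,0,0],"turn":[0,0,0]},
    {"dp":[-0.08,-0.01,0],"turn":[0,0,0]},
    {"dp":[-0.13,-0.03,0],"turn":[0,0,0]},
    {"dp":[-0.18,-0.05,0],"turn":[0,0,0]}
  ],
  "hand": 0.05,
  "squeeze": 20
}}

```text
time: 22.35
tool_pos: [0.4853, -0.3621, 0.1974]
tool_rot: [0.64, 1.57, -0.655]
contact_force: [0.6, -0.8, 0.3]
opening: 0.0501
```

Emit:
{"api": "move_arm", "payload": {
  "deltas": [
    {"dp":[-0.03,-0.02,0],"turn":[0,0,0]},
    {"dp":[-0.045,-0.02,0],"turn":[0,0,0]},
    {"dp":[-0.045,-0.02,0],"turn":[0,0,0]},
    {"dp":[-0.045,-0.02,0],"turn":[0,0,0]}
  ]
}}

```text
time: 22.75
tool_pos: [0.4666, -0.3675, 0.2399]
tool_rot: [0.997, 1.57, -0.299]
contact_force: [-0.1, -0.5, -0.8]
opening: 0.0496
```

```bash
python3 - <<'E'
from h import *
from cell import robot
print(robot.observe()["tool_pos"])
for n in ("wrist","scene","side"): snap(n,"8")
i=load("wrist8.npz");P=cloud(i);p=i["p"].astype(int);mx=p.max(-1);ok=i["d"]>0
m=ok&(P[...,2]>.047)&(P[...,2]<.062)&(mx<110)&(P[...,0]>.47)&(P[...,0]<.58)&(abs(P[...,1]+.35)<.04)
m=cv2.morphologyEx(m.astype(np.uint8),cv2.MORPH_OPEN,np.ones((3,3)))>0
v,u=np.nonzero(m);q=np.array([ray(i,a,b,.054)[:2] for a,b in zip(u,v)])*1000;print("handle",len(q),cv2.minAreaRect(q.astype(np.float32)),P[m][:,2].mean())
m=ok&(mx>170)&(P[...,2]>.035)&(P[...,2]<.06)&(P[...,0]>.5)&(P[...,0]<.72)&(abs(P[...,1]+.325)<.05);print("shaft top z by x",[(round(x,2),np.percentile(P[m&(abs(P[...,0]-x)<.01)][:,2],90).round(4)) for x in (.57,.6,.63,.66,.68) if (m&(abs(P[...,0]-x)<.01)).sum()>5])
b=np.radians(88.2);d=np.array([np.cos(b),np.sin(b)]);dr=np.array([.5069,.1654])
i=load("scene8.npz");P=cloud(i);p=i["p"].astype(int);ok=i["d"]>0
m=ok&(p[...,0]-p[...,2]>90)&(P[...,2]>.04)&(P[...,2]<.09)&(P[...,1]>.19)&(P[...,1]<.32)&(abs(P[...,0]-.51)<.05)
q=P[m];e=(q[:,:2]-dr)@d*1000+20;print("core",m.sum(),np.percentile(e,[2,50,98]))
a=[load(f"{n}8.npz")["p"][:,:,::-1] for n in ("scene","side","wrist")]
f=lambda x:cv2.resize(x,(400,300),interpolation=cv2.INTER_CUBIC)
cv2.imwrite("pics/m8.png",np.vstack([np.hstack([f(a[0][120:210,270:390]),f(a[1][150:240,235:355])]),np.hstack([f(a[2]),f(a[0])])]))
E
```

```text
[ 0.46658477 -0.36751286  0.23989851]
handle 1186 ((524.2257690429688, -351.8880615234375), (68.043701171875, 23.309947967529297), 15.70326042175293) 0.05485215784301751
shaft top z by x [(0.57, np.float64(0.0529)), (0.6, np.float64(0.0532)), (0.63, np.float64(0.053))]
core 87 [ 80.11616672 101.3300757  123.25674162]
```

View pics/m8.png

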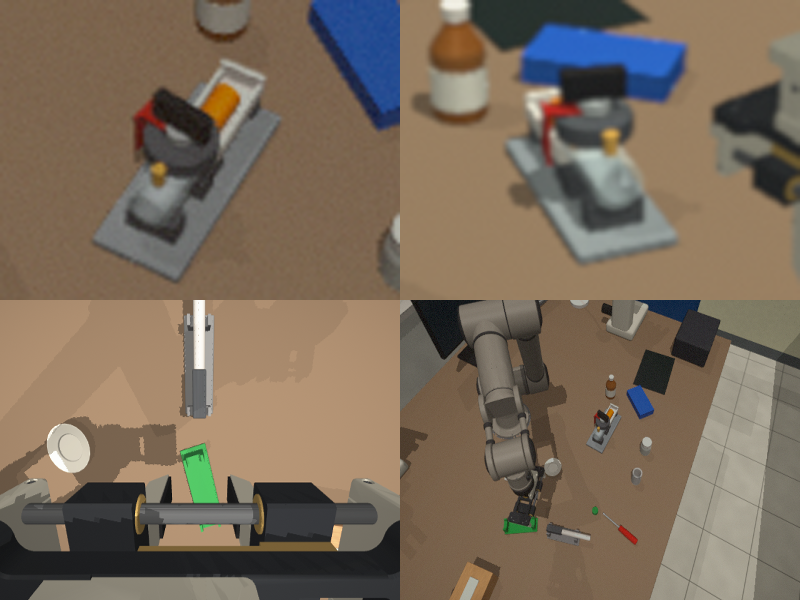

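The sleeve is empty, the core lies in the trough, the keeper stands aside and the rod is level on its rest within about 1 mm of where it started. The gripper is clear at 0.24 m, so I'll hand in.

```bash
python3 -c "
from cell import robot
print(robot.hand_in())"
```

```text
the job is handed in; nothing more can be done
None
```

The job is done and handed in at about 23 s of the 72 s allowed. The core is out in the white trough and the rod is back on its rest.

- **Keeper:** Clockwise met a firm stop of about 0.56 N m, so I turned the wing anticlockwise, where it gave lightly. I left it at about 1.41 rad, past the 1.2 needed, and the pictures show it square to the bore.
- **Core:** The rod met about 7.5 N at first, then about 1 N once the core was past the plunger. In the last check its front end is about 122–123 mm from the sleeve's middle. That puts its rear about 12 mm beyond the exit, and the sleeve looks empty.
- **Rod:** It lies level on the grey rest, within about 1 mm and 1° of where it started.
- **Bystanders:** They look undisturbed in the final pictures. I checked them by eye and did not measure them.

No check failed. In the first pass over the fixed-camera depth, two fixture fits came out wrong: the base and the trough. I used the closer wrist view instead. There the wing, drum, plunger and right base edge agreed within about 1 mm, though the left base edge fit was bad and I left it out. Carried to the fixture, the rod sat about 2 mm off the bore line, and I corrected that before inserting it.

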